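Tip the flux jar to check its underside

TASK

Check the underside of the amber flux jar for cracks: take the jar by its sides, lift it a hand's breadth clear of the desk, tilt it to about 45 degrees (any direction, never more than 60) and hold it so for at least two seconds. Bring it level again in the air, set it down gently and upright where it stood, within 2 cm, and let go. Do not disturb the green jar, the squeeze bottle or the solder spool.

Things in the scene. Friction and masses are not known exactly. Their poses are not given: they have to be found in the camera images.
- flux_jar_mid (a point): Centre (19 mm above the underside) of the jar to check: closed, round, amber body, fixed white lid, 43 mm in diameter, 38 mm high, about 60 g, loose on the desk (z = 0), z up. Any grasp yaw will do. The tall black soldering station, fixed left of it at x 0.4 to 0.66, y -0.03 to 0.22, is under 220 mm high: cross over it with the fingers above that.
- green_jar_mid (a point): Centre (19 mm above the underside) of a jar of the same form, 43 mm in diameter, 38 mm high, with green body and white lid, loose; to be left alone. Either jar may stand at the left or the right.
- ipa_bottle: White squeeze bottle with yellow label and red needle cap, 50 mm in diameter, 150 mm high, loose, upright, beyond the jars; to be left alone. Origin at the centre of its underside, z up.
- solder_spool: White spool of solder standing on its end, 69 x 52 x 46 mm high, loose, beyond the jars; to be left alone. Origin at the centre of its underside, z up.
Not all that is in view belongs to the job. What is shaped like the part that bears flux_jar_mid but blue, brown or pink is not meant.

How it is judged:
On the way, in this order (a step that is already met when the one before it is completed fails the run):
1. The amber jar is held clear of the desk, tilted to 45 degrees give or take 12, for 1.5 s (height (world z) of flux_jar_mid above 0.06 m and angle between flux_jar_mid's own z axis and vertical between 0.576 and 0.995 rad), for 1.5 s.
2. The amber jar is level again (within 12 degrees) while still off the desk (height (world z) of flux_jar_mid above 0.029 m and angle between flux_jar_mid's own z axis and vertical below 0.21 rad), for 0.1 s.
At the end, for the whole second after the job is handed in: The amber jar stands upright (within 6 degrees) on the desk within 20 mm of where it stood at the start, at rest and released; the green jar, the bottle and the spool stand within 20 mm of where they stood (distance of flux_jar_mid from where it was at the start of the episode below 0.02 m and angle between flux_jar_mid's own z axis and vertical below 0.1 rad and height (world z) of flux_jar_mid below 0.024 m and linear speed of flux_jar below 0.02 m/s and contact force between the fingers and flux_jar below 0.05 N); the robot touches nothing.
It fails at once if the amber jar is tilted more than 65 degrees (angle between flux_jar_mid's own z axis and vertical above 1.134 rad).
It fails at once if the amber jar is dropped (falls free at more than 0.5 m/s, a drop of some 13 mm) (contact force between the fingers and flux_jar below 0.05 N and linear speed of flux_jar above 0.5 m/s).
It fails at once if the green jar is moved more than 20 mm or tipped (distance of green_jar_mid from where it was at the start of the episode above 0.02 m or angle between green_jar_mid's own z axis and vertical above 0.3 rad).
It fails at once if the squeeze bottle is moved more than 20 mm or tipped (distance of ipa_bottle from where it was at the start of the episode above 0.02 m or angle between ipa_bottle's own z axis and vertical above 0.3 rad).
It fails at once if the solder spool is moved more than 20 mm or tipped (distance of solder_spool from where it was at the start of the episode above 0.02 m or angle between solder_spool's own z axis and vertical above 0.3 rad).
It also fails if it takes over 51 s, if anything falls off the work surface, if the arm or the gripper's body presses on something with over 40 N, if the wrist force passes 120 N, or if a joint passes its speed limit or range.

ROBOT

A 6-joint arm with a two-finger parallel gripper is mounted at the origin on a cart in front of the work surface, level with it; the furniture and walls round the work are solid. World frame = base frame: x ahead of the robot, y to its left, z up, the work surface at z = 0. Lengths are in m, angles in rad, forces in N, time in s.
With the tool pointing down it reaches from about 0.375 to 0.9 m from the base axis. Payload 3.1 kg.
Tool frame: the origin (TCP) lies midway between the tips of the shut fingers; the grasp point (between the pads) lies 19 mm behind it (manip.grasp_offset is the distance from the TCP to the grasp point, in m); z points along the fingers, y is the line along which they close (so a half turn about z gives the same grasp; the last joint's range is limited). The gripper opens to 85 mm and grips with 20 to 120 N. Pads are 22 mm wide; open, the fingers measure 114 mm over their backs; the gripper's body (76 mm by 85 mm) begins 54 mm behind the grasp point. The pads swing forward as they close: fully open they stand 13 mm farther back than shut.
Start: joints at [1.022, 0.527, 1.433, -0, 1.181, -0.178], TCP at [0.226, 0.583, 0.231] pointing down, gripper open.
Joint ranges: [-3.08, 3.08], [-0.75, 2.2], [0.22, 2.44], [-1.43, 4.57], [0, 2.65], [-2.85, 2.85]. Speed limits (rad/s): [2.79, 2.79, 3.14, 3.14, 3.14, 3.14].

INTERFACE

Orientations are given as a unit quaternion [x, y, z, w].
In Python, from station import sensors, cams, order, manip gives the robot as it stands.
- The arm moves only by the tool move_arm, never from a script. Its argument "targets" is a list of rows, each an object of numbers: "dx", "dy", "dz": the shift along the world's x, y, z normalised to -1 to 1, where 1 is 25 mm; "rx", "ry", "rz": the turn, a rotation vector about the world's x, y, z normalised to -1 to 1, where 1 is 30 degrees. A call has exactly 10 rows; each row shifts and turns the commanded pose from where the row before left it; what a row does not reach is not made up. A row lasts 1/8 s, in which the tool goes at most 62.5 mm and 10.7 degrees, less where a joint would pass 70% of its speed; a pose out of reach is approached as far as the arm can. A call with a number of a shift or a turn outside -1 to 1 is refused whole. A call with a gripper value outside its range is refused whole. "claw" is the opening in per cent of the stroke, from 0 (shut) to 100 (fully open), set as the call begins (left out, the last holds). The fingers move at their own pace and stop on an object; "newtons" is the grip in N (left out, the last holds). Time passes only in rows, so rows that do not move let the fingers close, or fill a call up. It gives the time, the measured TCP pose, the force, the opening and the grip force at its end, in the units of the state.
- sensors.sense(): the state, without advancing time (a new reading comes with each control period).
- cams.snapshot(name): name is "scene" or "top" or "wrist"; returns the picture (400x640x3 uint8, red, green, blue); there is no depth.
- cams.camera_model(name): a dict with "fx", "fy", "cx", "cy" (pixels), "extrinsics" (4x4, takes a point from world to camera coordinates). Camera axes: x right, y down, z forward; pixel columns grow to the right and rows downward; lengths in m; the calibration is good to about 2 mm. A picture is of the moment at which its call begins: read the wrist's pose just before it. camera_model takes no time and is no camera call; for the wrist camera it gives the pose at the moment of the call.
- order.sign_off(): hands the job in; it is judged then, once.
The state is a dict: "t": time; "q": joint angles; "qd": joint speeds; "tau": joint torques, N m; "tcp_pos": TCP position; "tool_rot": TCP orientation; "force": force on the tool from outside, world axes, zero at the start; "ft_torque": the same for the moment, N m; "finger_gap": opening from 0.0 (shut) to 1.0 (fully open); "gripper_force": force on a finger pad.
Only numpy, scipy, OpenCV 4.12 (cv2) and the standard library are available. Lean on these libraries where they do the work, as an engineer would, in place of code of your own. Each camera call takes 0.05 s, during which the arm holds its last target. There are 200 camera calls.

## Working session

There is one attempt and no reset: what is moved stays moved. The work goes in short steps, Python scripts to look and compute and a tool call to move; the robot and the scene stay as the last step left them, time stands still between calls to the robot, and variables do not carry over. Pictures are saved under pics/ and viewed, at most 10 in all, crops included, and the job is handed in when it is done.

Besides the shell and the picture viewer there is one more tool, called by a JSON object that holds its "api" and its "payload", one argument or row to a line. move_arm: Moves the arm, as the interface text tells. Scaled input: -1 to 1 covers 25 mm each way for a shift and 30 degrees each way for a turn. Its arguments: {"type":"object","properties":{"targets":{"type":"array"},"claw":{"type":"number"},"newtons":{"type":"number"}},"required":["targets"]}

```bash
mkdir -p pics && python3 - <<'E'
from station import sensors, cams, manip
import cv2, numpy as np
for n in ("scene","top"):
    im=cams.snapshot(n); cv2.imwrite(f"pics/{n}0.png",im[:,:,::-1])
    m=cams.camera_model(n); E=np.array(m["extrinsics"]); print(n,m["fx"],m["fy"],m["cx"],m["cy"],np.round(E,3).tolist(), np.round(-E[:3,:3].T@E[:3,3],3))
s=sensors.sense(); print(s["t"],s["tcp_pos"],s["tool_rot"],s["finger_gap"],manip.grasp_offset)
E
```

```text
scene 366.9565421351887 366.9565421351887 316.73075291890586 197.78686352352497 [[0.563, -0.826, -0.005, -0.506], [-0.535, -0.36, -0.764, 0.257], [0.629, 0.433, -0.645, 0.632], [0.0, 0.0, 0.0, 1.0]] [ 0.024 -0.599  0.601]
top 409.5166063578169 409.5166063578169 323.80255589566485 199.8865480828858 [[-0.025, -1.0, 0.007, -0.237], [-0.999, 0.025, -0.033, 0.588], [0.033, -0.008, -0.999, 0.878], [0.0, 0.0, 0.0, 1.0]] [ 0.553 -0.244  0.899]
0.1 [0.22553355 0.58221947 0.23042758] [ 1.83856068e-01  9.82952701e-01 -9.03743665e-04 -3.42359826e-04] 0.9998956049749511 0.0187
```

View pics/scene0.png

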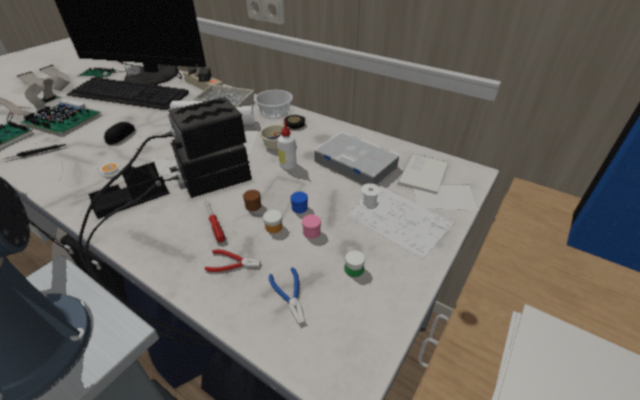

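View pics/top0.png

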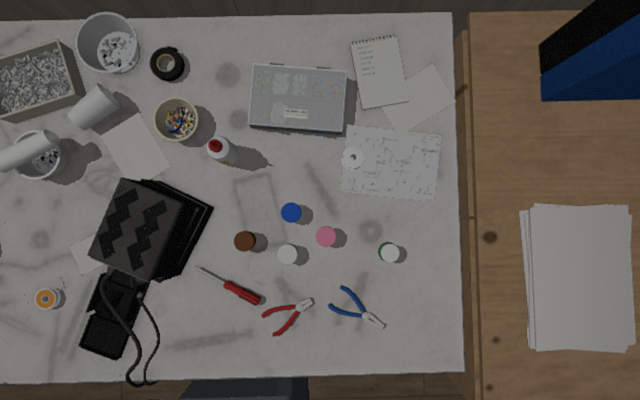

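The scene view shows the amber jar at about (273,221), with brown at (252,200), blue at (299,202), pink at (312,226) and green at (354,264). In the top view the amber lid is at (288,254), brown at (245,241), blue at (291,212), pink at (326,237), and green at (390,252). The bottle is at (218,148) and the spool at (352,157).

```bash
cat > h.py <<'E'
import numpy as np, cv2
from station import cams
def ray(m,u,v,z):
    E=np.array(m["extrinsics"]);R=E[:3,:3];c=-R.T@E[:3,3]
    d=R.T@np.array([(u-m["cx"])/m["fx"],(v-m["cy"])/m["fy"],1]); return c+d*(z-c[2])/d[2]
def lid(im,u,v,r=16,thr=None):
    p=im[v-r:v+r,u-r:u+r].astype(int)
    g=p.min(2); t=thr or (np.median(g[12:20,12:20])*0.8)
    k=(g>t).astype(np.uint8); n,l,s,c=cv2.connectedComponentsWithStats(k)
    i=l[r,r]; return c[i]+[u-r,v-r],s[i]
E
python3 - <<'E'
from h import *
m=cams.camera_model("top"); im=cv2.imread("pics/top0.png")
for n,u,v,z in [("brown",245,241,.038),("blue",291,212,.038),("pink",326,237,.038),("amber",288,254,.038),("green",390,252,.038),("bottle",218,148,.14),("spool",352,157,.046),("driver",225,282,.01),("drvtip",200,267,.01),("plier",308,302,.01),("plier2",272,315,.01)]:
    print(n,np.round(ray(m,u,v,z),3))
# amber lid, hough
g=cv2.resize(im[234:274,268:308],None,fx=10,fy=10,interpolation=cv2.INTER_CUBIC); cv2.imwrite("pics/a.png",cv2.convertScaleAbs(g,alpha=1.5))
for u,v in ((288,254),(390,252)):
    c,s=lid(im,u,v); print(c,s,np.round(ray(m,*c,.038),4))
ms=cams.camera_model("scene"); 
print(ray(ms,273.5,215,.038), ray(ms,354,258,.038))
E
```

```text
brown [ 0.499 -0.084  0.038]
blue [ 0.558 -0.182  0.038]
pink [ 0.503 -0.254  0.038]
amber [ 0.47  -0.173  0.038]
green [ 0.469 -0.387  0.038]
bottle [ 0.679 -0.056  0.14 ]
spool [ 0.669 -0.312  0.046]
driver [ 0.411 -0.034  0.01 ]
drvtip [0.444 0.019 0.01 ]
plier [ 0.363 -0.212  0.01 ]
plier2 [ 0.337 -0.134  0.01 ]
[284.60601002 258.10183639] [  0   6  32  26 599] [ 0.4615 -0.166   0.038 ]
[389.10887097 252.11021505] [  0   0  32  32 744] [ 0.4683 -0.3852  0.038 ]
[ 0.46967874 -0.17426523  0.038     ] [ 0.4617921  -0.38750414  0.038     ]
```

View pics/a.png

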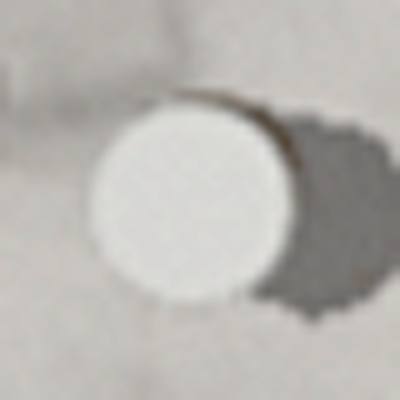

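{"api": "move_arm", "payload": {
  "targets": [
    {"dx": 0.39, "dy": -0.77, "dz": 0.2, "rz": -0.09},
    {"dx": 0.39, "dy": -0.77, "dz": 0.2, "rz": -0.09},
    {"dx": 0.39, "dy": -0.77, "dz": 0.2, "rz": -0.09},
    {"dx": 0.39, "dy": -0.77, "dz": 0.2, "rz": -0.09},
    {"dx": 0.39, "dy": -0.77, "dz": 0.2, "rz": -0.09},
    {"dx": 0.39, "dy": -0.77, "dz": 0.2, "rz": -0.09},
    {"dx": 0.39, "dy": -0.77, "dz": 0.2, "rz": -0.09},
    {"dx": 0.39, "dy": -0.77, "dz": 0.2, "rz": -0.09},
    {"dx": 0.39, "dy": -0.77, "dz": 0.2, "rz": -0.09},
    {"dx": 0.39, "dy": -0.77, "dz": 0.2, "rz": -0.09}
  ]
}}

```text
schema error: expected keys dx, dy, dz, rx, ry, rz
```

{"api": "move_arm", "payload": {
  "targets": [
    {"dx": 0.39, "dy": -0.77, "rz": -0.09},
    {"dx": 0.39, "dy": -0.77, "rz": -0.09},
    {"dx": 0.39, "dy": -0.77, "rz": -0.09},
    {"dx": 0.39, "dy": -0.77, "rz": -0.09},
    {"dx": 0.39, "dy": -0.77, "rz": -0.09},
    {"dx": 0.39, "dy": -0.77, "rz": -0.09},
    {"dx": 0.39, "dy": -0.77, "rz": -0.09},
    {"dx": 0.39, "dy": -0.77, "rz": -0.09},
    {"dx": 0.39, "dy": -0.77, "rz": -0.09},
    {"dx": 0.39, "dy": -0.77, "rz": -0.09}
  ]
}}

```text
schema error: expected keys dx, dy, dz, rx, ry, rz
```

{"api": "move_arm", "payload": {
  "targets": [
    {"dx": 0.1, "dy": -0.75, "rz": -0.09},
    {"dx": 0.1, "dy": -0.75, "rz": -0.09},
    {"dx": 0.1, "dy": -0.75, "rz": -0.09},
    {"dx": 0.1, "dy": -0.75, "rz": -0.09},
    {"dx": 0.1, "dy": -0.75, "rz": -0.09},
    {"dx": 0.1, "dy": -0.75, "rz": -0.09},
    {"dx": 0.1, "dy": -0.75, "rz": -0.09},
    {"dx": 0.1, "dy": -0.75, "rz": -0.09},
    {"dx": 0.1, "dy": -0.75, "rz": -0.09},
    {"dx": 0.1, "dy": -0.75, "rz": -0.09}
  ]
}}

```text
schema error: expected keys dx, dy, dz, rx, ry, rz
```

{"api": "move_arm", "payload": {
  "targets": [
    {"dx": 0.1, "dy": -0.74, "rz": -0.09},
    {"dx": 0.1, "dy": -0.74, "rz": -0.09},
    {"dx": 0.1, "dy": -0.74, "rz": -0.09},
    {"dx": 0.1, "dy": -0.74, "rz": -0.09},
    {"dx": 0.1, "dy": -0.74, "rz": -0.09},
    {"dx": 0.1, "dy": -0.74, "rz": -0.09},
    {"dx": 0.1, "dy": -0.74, "rz": -0.09},
    {"dx": 0.1, "dy": -0.74, "rz": -0.09},
    {"dx": 0.1, "dy": -0.74, "rz": -0.09},
    {"dx": 0.1, "dy": -0.74, "rz": -0.09}
  ]
}}

```text
schema error: expected keys dx, dy, dz, rx, ry, rz
```

All six keys are needed in each row.

{"api": "move_arm", "payload": {
  "targets": [
    {"dx": 0.39, "dy": -0.77, "dz": 0.2, "rx": 0, "ry": 0, "rz": -0.09},
    {"dx": 0.39, "dy": -0.77, "dz": 0.2, "rx": 0, "ry": 0, "rz": -0.09},
    {"dx": 0.39, "dy": -0.77, "dz": 0.2, "rx": 0, "ry": 0, "rz": -0.09},
    {"dx": 0.39, "dy": -0.77, "dz": 0.2, "rx": 0, "ry": 0, "rz": -0.09},
    {"dx": 0.39, "dy": -0.77, "dz": 0.2, "rx": 0, "ry": 0, "rz": -0.09},
    {"dx": 0.39, "dy": -0.77, "dz": 0.2, "rx": 0, "ry": 0, "rz": -0.09},
    {"dx": 0.39, "dy": -0.77, "dz": 0.2, "rx": 0, "ry": 0, "rz": -0.09},
    {"dx": 0.39, "dy": -0.77, "dz": 0.2, "rx": 0, "ry": 0, "rz": -0.09},
    {"dx": 0.39, "dy": -0.77, "dz": 0.2, "rx": 0, "ry": 0, "rz": -0.09},
    {"dx": 0.39, "dy": -0.77, "dz": 0.2, "rx": 0, "ry": 0, "rz": -0.09}
  ]
}}

```text
t: 1.35
tcp_pos: [0.3239, 0.3889, 0.2817]
tool_rot: [0.41, 0.912, 0.0, 0.0]
force: [0.6, 0.2, 0.2]
finger_gap: 1.001
gripper_force: 0.0
```

{"api": "move_arm", "payload": {
  "targets": [
    {"dx": 0.39, "dy": -0.77, "dz": 0, "rx": 0, "ry": 0, "rz": -0.09},
    {"dx": 0.39, "dy": -0.77, "dz": 0, "rx": 0, "ry": 0, "rz": -0.09},
    {"dx": 0.39, "dy": -0.77, "dz": 0, "rx": 0, "ry": 0, "rz": -0.09},
    {"dx": 0.39, "dy": -0.77, "dz": 0, "rx": 0, "ry": 0, "rz": -0.09},
    {"dx": 0.39, "dy": -0.77, "dz": 0, "rx": 0, "ry": 0, "rz": -0.09},
    {"dx": 0.39, "dy": -0.77, "dz": 0, "rx": 0, "ry": 0, "rz": -0.09},
    {"dx": 0.39, "dy": -0.77, "dz": 0, "rx": 0, "ry": 0, "rz": -0.09},
    {"dx": 0.39, "dy": -0.77, "dz": 0, "rx": 0, "ry": 0, "rz": -0.09},
    {"dx": 0.39, "dy": -0.77, "dz": 0, "rx": 0, "ry": 0, "rz": -0.09},
    {"dx": 0.39, "dy": -0.77, "dz": 0, "rx": 0, "ry": 0, "rz": -0.09}
  ]
}}

```text
t: 2.6
tcp_pos: [0.4211, 0.1964, 0.2815]
tool_rot: [0.611, 0.791, 0.0, 0.0]
force: [-0.7, -0.6, -0.1]
finger_gap: 1.001
gripper_force: 0.0
```

{"api": "move_arm", "payload": {
  "targets": [
    {"dx": 0.1, "dy": -0.75, "dz": 0, "rx": 0, "ry": 0, "rz": -0.09},
    {"dx": 0.1, "dy": -0.75, "dz": 0, "rx": 0, "ry": 0, "rz": -0.09},
    {"dx": 0.1, "dy": -0.75, "dz": 0, "rx": 0, "ry": 0, "rz": -0.09},
    {"dx": 0.1, "dy": -0.75, "dz": 0, "rx": 0, "ry": 0, "rz": -0.09},
    {"dx": 0.1, "dy": -0.75, "dz": 0, "rx": 0, "ry": 0, "rz": -0.09},
    {"dx": 0.1, "dy": -0.75, "dz": 0, "rx": 0, "ry": 0, "rz": -0.09},
    {"dx": 0.1, "dy": -0.75, "dz": 0, "rx": 0, "ry": 0, "rz": -0.09},
    {"dx": 0.1, "dy": -0.75, "dz": 0, "rx": 0, "ry": 0, "rz": -0.09},
    {"dx": 0.1, "dy": -0.75, "dz": 0, "rx": 0, "ry": 0, "rz": -0.09},
    {"dx": 0.1, "dy": -0.75, "dz": 0, "rx": 0, "ry": 0, "rz": -0.09}
  ]
}}

```text
t: 3.85
tcp_pos: [0.4456, 0.0091, 0.2815]
tool_rot: [0.779, 0.627, 0.0, 0.0]
force: [0.2, -0.1, -0.8]
finger_gap: 0.999
gripper_force: 0.0
```

{"api": "move_arm", "payload": {
  "targets": [
    {"dx": 0.1, "dy": -0.74, "dz": 0, "rx": 0, "ry": 0, "rz": -0.09},
    {"dx": 0.1, "dy": -0.74, "dz": 0, "rx": 0, "ry": 0, "rz": -0.09},
    {"dx": 0.1, "dy": -0.74, "dz": 0, "rx": 0, "ry": 0, "rz": -0.09},
    {"dx": 0.1, "dy": -0.74, "dz": 0, "rx": 0, "ry": 0, "rz": -0.09},
    {"dx": 0.1, "dy": -0.74, "dz": 0, "rx": 0, "ry": 0, "rz": -0.09},
    {"dx": 0.1, "dy": -0.74, "dz": 0, "rx": 0, "ry": 0, "rz": -0.09},
    {"dx": 0.1, "dy": -0.74, "dz": 0, "rx": 0, "ry": 0, "rz": -0.09},
    {"dx": 0.1, "dy": -0.74, "dz": 0, "rx": 0, "ry": 0, "rz": -0.09},
    {"dx": 0.1, "dy": -0.74, "dz": 0, "rx": 0, "ry": 0, "rz": -0.09},
    {"dx": 0.1, "dy": -0.74, "dz": 0, "rx": 0, "ry": 0, "rz": -0.09}
  ]
}}

```text
t: 5.1
tcp_pos: [0.471, -0.176, 0.2812]
tool_rot: [0.904, 0.428, -0.0, -0.0]
force: [0.3, 0.6, 1.3]
finger_gap: 0.998
gripper_force: 0.0
```

```bash
python3 - <<'E'
from h import *
from station import sensors
s=sensors.sense(); m=cams.camera_model("wrist"); im=cams.snapshot("wrist"); cv2.imwrite("pics/w1.png",im[:,:,::-1])
import pickle; pickle.dump(m,open("w1.pkl","wb"))
print(s["tcp_pos"],s["tool_rot"],s["q"]); E=np.array(m["extrinsics"])
for p in ([.4705,-.1705,.038],):
    c=E[:3,:3]@p+E[:3,3]; print(c[:2]/c[2]*m["fx"]+[m["cx"],m["cy"]],c)
E
```

```text
[ 0.47099447 -0.17600278  0.28124657] [ 9.03967579e-01  4.27600997e-01 -2.00552138e-05 -5.38180080e-05] [-5.80224322e-01  3.00873692e-01  1.67058989e+00  2.38066172e-05
  1.17024182e+00  1.06888227e-01]
[314.09150372 168.36739736] [-0.00425675 -0.04223386  0.38866535]
```

View pics/w1.png

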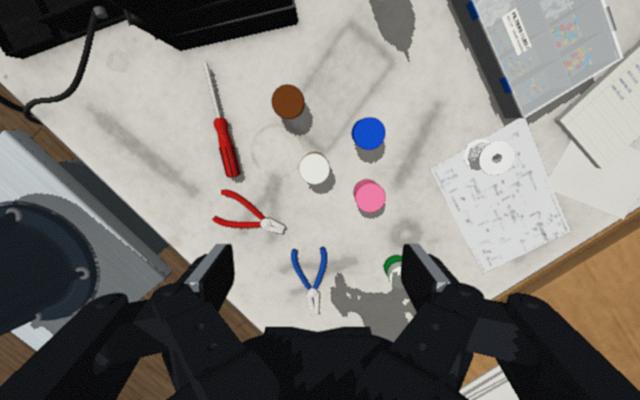

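The wrist view shows the amber jar's lid at (314,168), matching the prediction of (314.1,168.4). The jar centre is therefore about (0.4705, -0.1705), and the closing line passes between blue (369,133) and pink (369,197). I'm going down.

{"api": "move_arm", "payload": {
  "targets": [
    {"dx": 0, "dy": 0.11, "dz": -0.9, "rx": 0, "ry": 0, "rz": 0},
    {"dx": 0, "dy": 0.11, "dz": -0.9, "rx": 0, "ry": 0, "rz": 0},
    {"dx": 0, "dy": 0, "dz": -0.9, "rx": 0, "ry": 0, "rz": 0},
    {"dx": 0, "dy": 0, "dz": -0.9, "rx": 0, "ry": 0, "rz": 0},
    {"dx": 0, "dy": 0, "dz": -0.9, "rx": 0, "ry": 0, "rz": 0},
    {"dx": 0, "dy": 0, "dz": -0.9, "rx": 0, "ry": 0, "rz": 0},
    {"dx": 0, "dy": 0, "dz": -0.9, "rx": 0, "ry": 0, "rz": 0},
    {"dx": 0, "dy": 0, "dz": -0.9, "rx": 0, "ry": 0, "rz": 0},
    {"dx": 0, "dy": 0, "dz": -0.9, "rx": 0, "ry": 0, "rz": 0},
    {"dx": 0, "dy": 0, "dz": -0.8, "rx": 0, "ry": 0, "rz": 0}
  ]
}}

```text
t: 6.4
tcp_pos: [0.4711, -0.1694, 0.058]
tool_rot: [0.903, 0.429, 0.0, -0.0]
force: [0.8, 0.7, -0.3]
finger_gap: 1.0
gripper_force: 0.0
```

```bash
python3 - <<'E'
from h import *
from station import sensors
s=sensors.sense(); m=cams.camera_model("wrist"); im=cams.snapshot("wrist"); cv2.imwrite("pics/w2.png",im[:,:,::-1])
print(s["t"],s["tcp_pos"]); E=np.array(m["extrinsics"])
for p in ([.4705,-.1705,.038],):
    c=E[:3,:3]@p+E[:3,3]; print(c[:2]/c[2]*m["fx"]+[m["cx"],m["cy"]],c)
    # predicted radius
    print(m["fx"]*.0215/c[2])
E
```

```text
6.4 [ 0.47105386 -0.16941291  0.05797005]
[316.87949401 236.65731384] [-0.00018289  0.02348472  0.17521284]
34.527154702057395
```

View pics/w2.png

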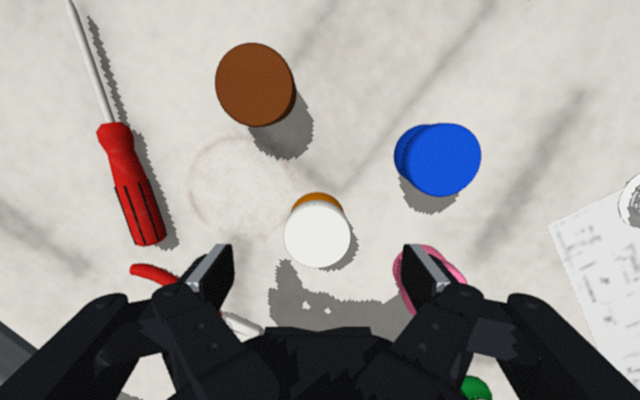

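The lid is at (318,235) and centred between the pads (230 and 405), as predicted. The pink jar at about (430,280) looks nearer to the right finger than I estimated, so I'm checking it by colour mask.

```bash
python3 - <<'E'
from h import *
import pickle
a=np.radians(-39.2); ax=np.array([np.cos(a),np.sin(a)]); pr=np.array([-ax[1],ax[0]])
for f,m in (("top0",cams.camera_model("top")),("w1",pickle.load(open("w1.pkl","rb")))):
    h=cv2.cvtColor(cv2.imread(f"pics/{f}.png"),cv2.COLOR_BGR2HSV)
    for n,lo,hi in (("pink",150,178),("blue",108,122),("brown",5,14)):
        k=cv2.inRange(h,(lo,90,60),(hi,255,255)); 
        N,l,s,c=cv2.connectedComponentsWithStats(k)
        for i in range(1,N):
            if 200<s[i,4]<2500:
                p=ray(m,*c[i],.03)[:2]; d=p-[.4705,-.1705]
                print(f,n,c[i].round(1),s[i],p.round(4),"along",(d@ax).round(4),"perp",(d@pr).round(4))
E
```

```text
top0 pink [326. 236.] [317 227  19  19 296] [ 0.5049 -0.2538] along 0.0793 perp -0.0428
top0 blue [596.2  56.5] [ 541   15   99   78 1880] [ 0.8765 -0.8466] along 0.742 perp -0.2673
top0 blue [290.6 212.1] [281 203  20  20 315] [ 0.5574 -0.1801] along 0.0734 perp 0.0475
top0 brown [243.4 241. ] [234 232  19  19 288] [ 0.499  -0.0789] along -0.0358 perp 0.0889
w1 pink [368.8 195.6] [354 180  31  32 781] [ 0.5055 -0.2524] along 0.0789 perp -0.0413
w1 blue [368.2 133.1] [352 117  33  33 857] [ 0.5575 -0.1809] along 0.074 perp 0.047
w1 blue [320.8 267.4] [313 247  14  42 234] [ 0.3786 -0.2984] along 0.0096 perp -0.1572
w1 blue [298.6 268.8] [291 249  20  41 231] [ 0.3502 -0.2782] along -0.0252 perp -0.1595
w1 brown [287.7 101.5] [272  85  32  34 863] [ 0.4993 -0.0805] along -0.0346 perp 0.088
```

{"api": "move_arm", "payload": {
  "claw": 75,
  "newtons": 40,
  "targets": [
    {"dx": 0, "dy": -0.04, "dz": -0.1, "rx": 0, "ry": 0, "rz": 0},
    {"dx": 0, "dy": 0, "dz": -0.2, "rx": 0, "ry": 0, "rz": 0},
    {"dx": 0, "dy": 0, "dz": -0.3, "rx": 0, "ry": 0, "rz": 0},
    {"dx": 0, "dy": 0, "dz": -0.3, "rx": 0, "ry": 0, "rz": 0},
    {"dx": 0, "dy": 0, "dz": -0.3, "rx": 0, "ry": 0, "rz": 0},
    {"dx": 0, "dy": 0, "dz": -0.3, "rx": 0, "ry": 0, "rz": 0},
    {"dx": 0, "dy": 0, "dz": -0.3, "rx": 0, "ry": 0, "rz": 0},
    {"dx": 0, "dy": 0, "dz": -0.2, "rx": 0, "ry": 0, "rz": 0},
    {"dx": 0, "dy": 0, "dz": -0.15, "rx": 0, "ry": 0, "rz": 0},
    {"dx": 0, "dy": 0, "dz": 0, "rx": 0, "ry": 0, "rz": 0}
  ]
}}

```text
t: 7.7
tcp_pos: [0.4707, -0.1702, 0.0048]
tool_rot: [0.903, 0.429, -0.0, -0.0]
force: [0.4, 0.4, -0.2]
finger_gap: 0.741
gripper_force: 0.0
```

{"api": "move_arm", "payload": {
  "claw": 0,
  "newtons": 40,
  "targets": [
    {"dx": 0, "dy": 0, "dz": 0, "rx": 0, "ry": 0, "rz": 0},
    {"dx": 0, "dy": 0, "dz": 0, "rx": 0, "ry": 0, "rz": 0},
    {"dx": 0, "dy": 0, "dz": 0, "rx": 0, "ry": 0, "rz": 0},
    {"dx": 0, "dy": 0, "dz": 0, "rx": 0, "ry": 0, "rz": 0},
    {"dx": 0, "dy": 0, "dz": 0, "rx": 0, "ry": 0, "rz": 0},
    {"dx": 0, "dy": 0, "dz": 0, "rx": 0, "ry": 0, "rz": 0},
    {"dx": 0, "dy": 0, "dz": 0, "rx": 0, "ry": 0, "rz": 0},
    {"dx": 0, "dy": 0, "dz": 0, "rx": 0, "ry": 0, "rz": 0},
    {"dx": 0, "dy": 0, "dz": 0, "rx": 0, "ry": 0, "rz": 0},
    {"dx": 0, "dy": 0, "dz": 0, "rx": 0, "ry": 0, "rz": 0}
  ]
}}

```text
t: 8.95
tcp_pos: [0.471, -0.1704, 0.0055]
tool_rot: [0.903, 0.429, 0.0, 0.0]
force: [-0.5, 0.5, 5.8]
finger_gap: 0.481
gripper_force: 40.8
```

{"api": "move_arm", "payload": {
  "targets": [
    {"dx": 0, "dy": 0, "dz": 0.1, "rx": 0, "ry": 0, "rz": 0},
    {"dx": 0, "dy": 0, "dz": 0.2, "rx": 0, "ry": 0, "rz": 0},
    {"dx": 0, "dy": 0, "dz": 0.5, "rx": 0, "ry": 0, "rz": 0},
    {"dx": 0, "dy": 0, "dz": 0.9, "rx": 0, "ry": 0, "rz": 0},
    {"dx": 0, "dy": 0, "dz": 1, "rx": 0, "ry": 0, "rz": 0},
    {"dx": 0, "dy": 0, "dz": 1, "rx": 0, "ry": 0, "rz": 0},
    {"dx": 0, "dy": 0, "dz": 1, "rx": 0, "ry": 0, "rz": 0},
    {"dx": 0, "dy": 0, "dz": 1, "rx": 0, "ry": 0, "rz": 0},
    {"dx": 0, "dy": 0, "dz": 0.7, "rx": 0, "ry": 0, "rz": 0},
    {"dx": 0, "dy": 0, "dz": 0.4, "rx": 0, "ry": 0, "rz": 0}
  ]
}}

```text
t: 10.2
tcp_pos: [0.471, -0.1703, 0.1766]
tool_rot: [0.903, 0.429, 0.0, 0.001]
force: [-0.1, -0.2, -1.0]
finger_gap: 0.483
gripper_force: 40.5
```

```bash
python3 - <<'E'
from h import *
im=cams.snapshot("scene"); w=cams.snapshot("wrist")
a=cv2.resize(im[60:310,160:440],None,fx=1.4,fy=1.4); b=cv2.resize(w[100:350,180:460],None,fx=1.4,fy=1.4)
cv2.imwrite("pics/l1.png",np.hstack([a,b])[:,:,::-1])
E
```

```text
(no output)
```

View pics/l1.png

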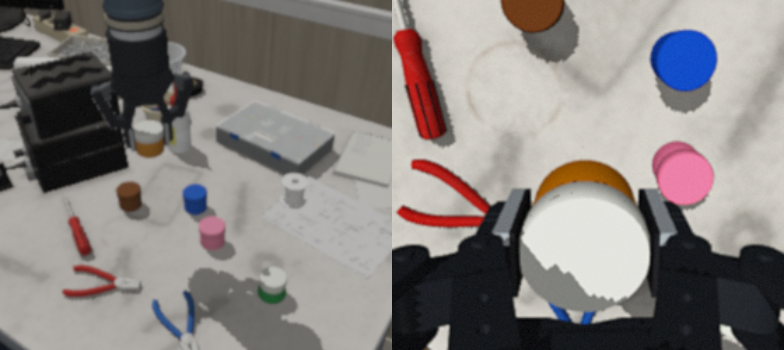

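The left (scene) half shows the jar held upright between the fingers at crop (150,138), and the wrist half shows it level and centred. The neighbours have not moved. Next is the tilt, 45° in the arm's plane.

{"api": "move_arm", "payload": {
  "targets": [
    {"dx": 0, "dy": 0, "dz": 0, "rx": 0.08, "ry": 0.13, "rz": 0},
    {"dx": 0, "dy": 0, "dz": 0, "rx": 0.08, "ry": 0.13, "rz": 0},
    {"dx": 0, "dy": 0, "dz": 0, "rx": 0.08, "ry": 0.13, "rz": 0},
    {"dx": 0, "dy": 0, "dz": 0, "rx": 0.08, "ry": 0.13, "rz": 0},
    {"dx": 0, "dy": 0, "dz": 0, "rx": 0.08, "ry": 0.13, "rz": 0},
    {"dx": 0, "dy": 0, "dz": 0, "rx": 0.08, "ry": 0.13, "rz": 0},
    {"dx": 0, "dy": 0, "dz": 0, "rx": 0.08, "ry": 0.13, "rz": 0},
    {"dx": 0, "dy": 0, "dz": 0, "rx": 0.08, "ry": 0.13, "rz": 0},
    {"dx": 0, "dy": 0, "dz": 0, "rx": 0.08, "ry": 0.13, "rz": 0},
    {"dx": 0, "dy": 0, "dz": 0, "rx": 0.08, "ry": 0.13, "rz": 0}
  ]
}}

```text
t: 11.55
tcp_pos: [0.4706, -0.1702, 0.174]
tool_rot: [0.831, 0.395, -0.213, -0.328]
force: [0.2, 0.5, -1.5]
finger_gap: 0.484
gripper_force: 40.6
```

{"api": "move_arm", "payload": {
  "targets": [
    {"dx": 0, "dy": 0, "dz": 0, "rx": 0, "ry": 0, "rz": 0},
    {"dx": 0, "dy": 0, "dz": 0, "rx": 0, "ry": 0, "rz": 0},
    {"dx": 0, "dy": 0, "dz": 0, "rx": 0, "ry": 0, "rz": 0},
    {"dx": 0, "dy": 0, "dz": 0, "rx": 0, "ry": 0, "rz": 0},
    {"dx": 0, "dy": 0, "dz": 0, "rx": 0, "ry": 0, "rz": 0},
    {"dx": 0, "dy": 0, "dz": 0, "rx": 0, "ry": 0, "rz": 0},
    {"dx": 0, "dy": 0, "dz": 0, "rx": 0, "ry": 0, "rz": 0},
    {"dx": 0, "dy": 0, "dz": 0, "rx": 0, "ry": 0, "rz": 0},
    {"dx": 0, "dy": 0, "dz": 0, "rx": 0, "ry": 0, "rz": 0},
    {"dx": 0, "dy": 0, "dz": 0, "rx": 0, "ry": 0, "rz": 0}
  ]
}}

```text
t: 12.8
tcp_pos: [0.4708, -0.1703, 0.175]
tool_rot: [0.832, 0.395, -0.212, -0.326]
force: [0.2, 0.5, -0.8]
finger_gap: 0.481
gripper_force: 40.6
```

```bash
python3 - <<'E'
from h import *
from station import sensors
from scipy.spatial.transform import Rotation as R
s=sensors.sense(); z=R.from_quat(s["tool_rot"]).as_matrix()[:,2]; print(z,np.degrees(np.arccos(-z[2])),s["q"],s["tcp_pos"])
im=cams.snapshot("scene"); w=cams.snapshot("wrist")
a=cv2.resize(im[60:310,160:440],None,fx=1.4,fy=1.4); b=cv2.resize(w[100:350,180:460],None,fx=1.4,fy=1.4)
cv2.imwrite("pics/l2.png",np.hstack([a,b])[:,:,::-1])
E
```

```text
[-0.61050322  0.37575402 -0.69720494] 45.796816078682625 [-0.56483559  0.80620217  1.30498907 -0.0097217   1.829652    0.12064907] [ 0.47083818 -0.17026292  0.17501775]
```

View pics/l2.png

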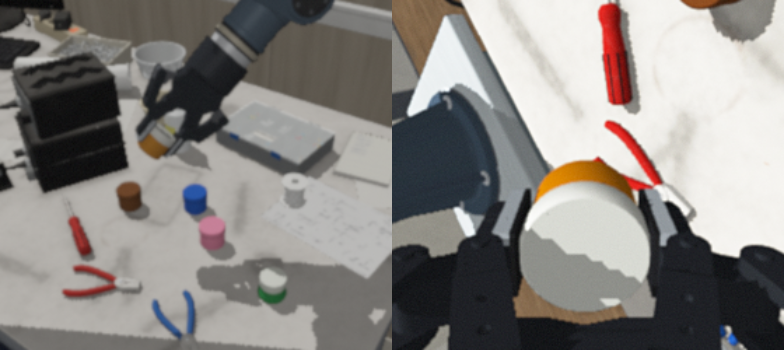

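The jar at crop (155,137) is tilted with the hand at about 46°, and the wrist view shows no slip. I'll hold it longer, then bring it level.

{"api": "move_arm", "payload": {
  "targets": [
    {"dx": 0, "dy": 0, "dz": 0, "rx": 0, "ry": 0, "rz": 0},
    {"dx": 0, "dy": 0, "dz": 0, "rx": 0, "ry": 0, "rz": 0},
    {"dx": 0, "dy": 0, "dz": 0, "rx": 0, "ry": 0, "rz": 0},
    {"dx": 0, "dy": 0, "dz": 0, "rx": 0, "ry": 0, "rz": 0},
    {"dx": 0, "dy": 0, "dz": 0, "rx": 0, "ry": 0, "rz": 0},
    {"dx": 0, "dy": 0, "dz": 0, "rx": 0, "ry": 0, "rz": 0},
    {"dx": 0, "dy": 0, "dz": 0, "rx": 0, "ry": 0, "rz": 0},
    {"dx": 0, "dy": 0, "dz": 0, "rx": 0, "ry": 0, "rz": 0},
    {"dx": 0, "dy": 0, "dz": 0, "rx": 0, "ry": 0, "rz": 0},
    {"dx": 0, "dy": 0, "dz": 0, "rx": 0, "ry": 0, "rz": 0}
  ]
}}

```text
t: 14.15
tcp_pos: [0.4708, -0.1702, 0.1751]
tool_rot: [0.832, 0.395, -0.212, -0.326]
force: [-0.4, 0.3, -0.6]
finger_gap: 0.483
gripper_force: 40.6
```

{"api": "move_arm", "payload": {
  "targets": [
    {"dx": 0, "dy": 0, "dz": 0, "rx": -0.08, "ry": -0.13, "rz": 0},
    {"dx": 0, "dy": 0, "dz": 0, "rx": -0.08, "ry": -0.13, "rz": 0},
    {"dx": 0, "dy": 0, "dz": 0, "rx": -0.08, "ry": -0.13, "rz": 0},
    {"dx": 0, "dy": 0, "dz": 0, "rx": -0.08, "ry": -0.13, "rz": 0},
    {"dx": 0, "dy": 0, "dz": 0, "rx": -0.08, "ry": -0.13, "rz": 0},
    {"dx": 0, "dy": 0, "dz": 0, "rx": -0.08, "ry": -0.13, "rz": 0},
    {"dx": 0, "dy": 0, "dz": 0, "rx": -0.08, "ry": -0.13, "rz": 0},
    {"dx": 0, "dy": 0, "dz": 0, "rx": -0.08, "ry": -0.13, "rz": 0},
    {"dx": 0, "dy": 0, "dz": 0, "rx": -0.08, "ry": -0.13, "rz": 0},
    {"dx": 0, "dy": 0, "dz": 0, "rx": -0.08, "ry": -0.13, "rz": 0}
  ]
}}

```text
t: 15.4
tcp_pos: [0.4707, -0.1702, 0.1754]
tool_rot: [0.903, 0.429, 0.001, 0.001]
force: [0.1, -0.5, -1.6]
finger_gap: 0.483
gripper_force: 40.6
```

{"api": "move_arm", "payload": {
  "targets": [
    {"dx": 0, "dy": 0, "dz": 0, "rx": 0, "ry": 0, "rz": 0},
    {"dx": 0, "dy": 0, "dz": 0, "rx": 0, "ry": 0, "rz": 0},
    {"dx": 0, "dy": 0, "dz": -0.4, "rx": 0, "ry": 0, "rz": 0},
    {"dx": 0, "dy": 0, "dz": -0.8, "rx": 0, "ry": 0, "rz": 0},
    {"dx": 0, "dy": 0, "dz": -0.9, "rx": 0, "ry": 0, "rz": 0},
    {"dx": 0, "dy": 0, "dz": -0.9, "rx": 0, "ry": 0, "rz": 0},
    {"dx": 0, "dy": 0, "dz": -0.9, "rx": 0, "ry": 0, "rz": 0},
    {"dx": 0, "dy": 0, "dz": -0.8, "rx": 0, "ry": 0, "rz": 0},
    {"dx": 0, "dy": 0, "dz": -0.6, "rx": 0, "ry": 0, "rz": 0},
    {"dx": 0, "dy": 0, "dz": -0.4, "rx": 0, "ry": 0, "rz": 0}
  ]
}}

```text
t: 16.65
tcp_pos: [0.4708, -0.1703, 0.0313]
tool_rot: [0.903, 0.429, -0.0, -0.0]
force: [0.4, -0.0, -0.6]
finger_gap: 0.482
gripper_force: 40.6
```

{"api": "move_arm", "payload": {
  "targets": [
    {"dx": 0, "dy": 0, "dz": -0.2, "rx": 0, "ry": 0, "rz": 0},
    {"dx": 0, "dy": 0, "dz": -0.2, "rx": 0, "ry": 0, "rz": 0},
    {"dx": 0, "dy": 0, "dz": -0.15, "rx": 0, "ry": 0, "rz": 0},
    {"dx": 0, "dy": 0, "dz": -0.1, "rx": 0, "ry": 0, "rz": 0},
    {"dx": 0, "dy": 0, "dz": -0.1, "rx": 0, "ry": 0, "rz": 0},
    {"dx": 0, "dy": 0, "dz": -0.08, "rx": 0, "ry": 0, "rz": 0},
    {"dx": 0, "dy": 0, "dz": -0.05, "rx": 0, "ry": 0, "rz": 0},
    {"dx": 0, "dy": 0, "dz": 0, "rx": 0, "ry": 0, "rz": 0},
    {"dx": 0, "dy": 0, "dz": 0, "rx": 0, "ry": 0, "rz": 0},
    {"dx": 0, "dy": 0, "dz": 0, "rx": 0, "ry": 0, "rz": 0}
  ]
}}

```text
t: 17.9
tcp_pos: [0.4709, -0.1703, 0.0106]
tool_rot: [0.903, 0.429, 0.0, 0.0]
force: [-0.1, 0.3, -0.4]
finger_gap: 0.483
gripper_force: 40.6
```

{"api": "move_arm", "payload": {
  "targets": [
    {"dx": 0, "dy": 0, "dz": -0.04, "rx": 0, "ry": 0, "rz": 0},
    {"dx": 0, "dy": 0, "dz": -0.04, "rx": 0, "ry": 0, "rz": 0},
    {"dx": 0, "dy": 0, "dz": -0.04, "rx": 0, "ry": 0, "rz": 0},
    {"dx": 0, "dy": 0, "dz": -0.04, "rx": 0, "ry": 0, "rz": 0},
    {"dx": 0, "dy": 0, "dz": -0.04, "rx": 0, "ry": 0, "rz": 0},
    {"dx": 0, "dy": 0, "dz": -0.02, "rx": 0, "ry": 0, "rz": 0},
    {"dx": 0, "dy": 0, "dz": 0, "rx": 0, "ry": 0, "rz": 0},
    {"dx": 0, "dy": 0, "dz": 0, "rx": 0, "ry": 0, "rz": 0},
    {"dx": 0, "dy": 0, "dz": 0, "rx": 0, "ry": 0, "rz": 0},
    {"dx": 0, "dy": 0, "dz": 0, "rx": 0, "ry": 0, "rz": 0}
  ]
}}

```text
t: 19.15
tcp_pos: [0.4709, -0.1702, 0.0055]
tool_rot: [0.903, 0.429, 0.0, 0.0]
force: [-2.2, 0.2, 4.8]
finger_gap: 0.483
gripper_force: 41.1
```

The jar is in contact at the height it was grasped. I'll release to 75 % and go straight up.

{"api": "move_arm", "payload": {
  "claw": 75,
  "targets": [
    {"dx": 0, "dy": 0, "dz": 0, "rx": 0, "ry": 0, "rz": 0},
    {"dx": 0, "dy": 0, "dz": 0, "rx": 0, "ry": 0, "rz": 0},
    {"dx": 0, "dy": 0, "dz": 0, "rx": 0, "ry": 0, "rz": 0},
    {"dx": 0, "dy": 0, "dz": 0, "rx": 0, "ry": 0, "rz": 0},
    {"dx": 0, "dy": 0, "dz": 0, "rx": 0, "ry": 0, "rz": 0},
    {"dx": 0, "dy": 0, "dz": 0, "rx": 0, "ry": 0, "rz": 0},
    {"dx": 0, "dy": 0, "dz": 0, "rx": 0, "ry": 0, "rz": 0},
    {"dx": 0, "dy": 0, "dz": 0, "rx": 0, "ry": 0, "rz": 0},
    {"dx": 0, "dy": 0, "dz": 0, "rx": 0, "ry": 0, "rz": 0},
    {"dx": 0, "dy": 0, "dz": 0, "rx": 0, "ry": 0, "rz": 0}
  ]
}}

```text
t: 20.4
tcp_pos: [0.4708, -0.1702, 0.0051]
tool_rot: [0.903, 0.429, -0.0, -0.0]
force: [-0.3, -0.4, -0.5]
finger_gap: 0.75
gripper_force: 0.0
```

{"api": "move_arm", "payload": {
  "targets": [
    {"dx": 0, "dy": 0, "dz": 0.2, "rx": 0, "ry": 0, "rz": 0},
    {"dx": 0, "dy": 0, "dz": 0.3, "rx": 0, "ry": 0, "rz": 0},
    {"dx": 0, "dy": 0, "dz": 0.5, "rx": 0, "ry": 0, "rz": 0},
    {"dx": 0, "dy": 0, "dz": 0.7, "rx": 0, "ry": 0, "rz": 0},
    {"dx": 0, "dy": 0, "dz": 0.8, "rx": 0, "ry": 0, "rz": 0},
    {"dx": 0, "dy": 0, "dz": 0.8, "rx": 0, "ry": 0, "rz": 0},
    {"dx": 0, "dy": 0, "dz": 0.8, "rx": 0, "ry": 0, "rz": 0},
    {"dx": 0, "dy": 0, "dz": 0.8, "rx": 0, "ry": 0, "rz": 0},
    {"dx": 0, "dy": 0, "dz": 0.4, "rx": 0, "ry": 0, "rz": 0},
    {"dx": 0, "dy": 0, "dz": 0, "rx": 0, "ry": 0, "rz": 0}
  ]
}}

```text
t: 21.65
tcp_pos: [0.4712, -0.1705, 0.1385]
tool_rot: [0.903, 0.429, 0.001, 0.001]
force: [-0.7, 0.7, -0.2]
finger_gap: 0.75
gripper_force: 0.0
```

```bash
python3 - <<'E'
from h import *
from station import sensors
s=sensors.sense(); m=cams.camera_model("wrist"); w=cams.snapshot("wrist"); im=cams.snapshot("scene")
E=np.array(m["extrinsics"]); c=E[:3,:3]@[.4705,-.1705,.038]+E[:3,3]; p=c[:2]/c[2]*m["fx"]+[m["cx"],m["cy"]]
print(s["t"],s["tcp_pos"],s["qd"].round(3) if hasattr(s["qd"],"round") else s["qd"],p, (p-[180,100])*1.4)
a=cv2.resize(im[60:310,160:440],None,fx=1.4,fy=1.4); b=cv2.resize(w[100:350,180:460],None,fx=1.4,fy=1.4)
cv2.imwrite("pics/l3.png",np.hstack([a,b])[:,:,::-1])
E
```

```text
21.65 [ 0.47119822 -0.17046191  0.13847554] [-0.002  0.029  0.014  0.    -0.006 -0.   ] [315.93740463 199.94047337] [190.31236649 139.91666271]
```

View pics/l3.png

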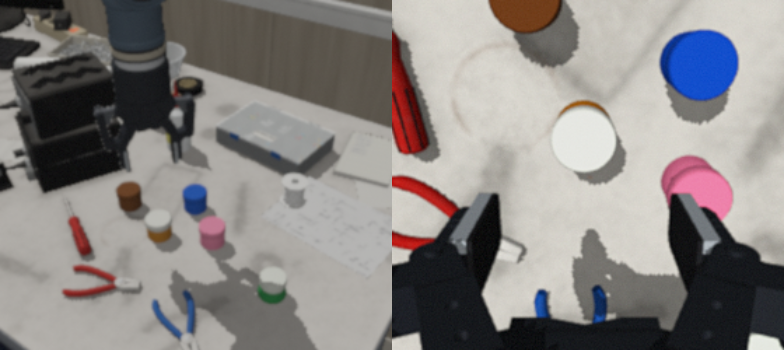

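The jar stands upright with its lid at wrist-crop (582-392, 139) = (190,139), against a predicted (190,140). The hand is clear and the neighbours are where they were, so I'm handing the job in.

```bash
python3 -c "
from station import order; print(order.sign_off())"
```

```text
the job is handed in; nothing more can be done
None
```

I lifted the amber jar, held it at about 46° for over 2.5 s, brought it level in the air, set it down upright within about 1 mm of where it stood, and released it. The green jar, bottle and spool were untouched, and I handed the job in at about 22 s; the hand-in gave no verdict.

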